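# Slide the stray candlestick back into its stock lane

### The arm

A 6-joint arm with a two-finger parallel gripper is mounted at the origin on the work surface. World frame = base frame: x ahead of the robot, y to its left, z up, the work surface at z = 0. Lengths are in mm, angles in rad, forces in N, time in s.
With the tool pointing down it reaches from about 350 to 875 mm from the base axis. Payload 4.2 kg.
Tool frame: the origin (TCP) lies at the very end of the fingers, on their centre line; the grasp point (between the pads) lies arm.hold_point_z behind it (arm.hold_point_z is the distance from the TCP to the grasp point, in mm); y points along the fingers, x is the direction in which the jaws open and shut, and the axes are right-handed (so a half turn about y gives the same grasp; the last joint's range is limited). The gripper opens to 85 mm and grips with 20 to 120 N. Pads are 22 mm wide; open, the fingers measure 114 mm over their backs; the gripper's body (76 mm by 85 mm) begins 54 mm behind the grasp point. The pads swing forward as they close: fully open they stand 13 mm farther back than shut.
Start: joints at [1.376, 0.385, 0.008, 0, -1.194, -0.259], TCP at [273.956, 561.736, 231.312] pointing down, gripper open.
Joint ranges: [-3.14, 3.14], [-1.21, 2.06], [-1.07, 1.41], [-3.16, 2.05], [-2.99, -0.16], [-3.1, 3.1]. Speed limits (rad/s): [2.79, 2.79, 3.14, 3.14, 3.14, 3.14].

### API

Orientations are given as a unit quaternion [x, y, z, w].
In Python, from bench import arm gives the robot as it stands.
- The arm moves only by the shell command python3 -m creep 'ROWS'. ROWS is JSON, a list of rows, each a list of 3 entries, a list of its own where there are three numbers: the shift along the world's x, y, z in mm, then the turn, a rotation vector about the world's x, y, z in rad, then the gripper command: -1 is shut, 1 is fully open, values between are in proportion. In form: [[[dx, dy, dz], [wx, wy, wz], jaw], ...]. A call has 1 to 12 rows; each row is the pose to reach, as a shift and turn from the pose commanded when the call began; what a row does not reach only later rows make up. A row lasts 1/12 s, in which the tool goes at most 41.7 mm and 7.16 degrees, less where a joint would pass 70% of its speed; a pose out of reach is approached as far as the arm can. A call with a gripper value outside its range is refused whole. The fingers move at their own pace and stop on an object; the grip force is fixed at half the most. Time passes only in rows, so rows that repeat a pose let the fingers close. It gives the time, the measured TCP pose, the force and the opening at its end, in the units of the state.
- arm.read_state(): the state, without advancing time (a new reading comes with each control period).
- arm.get_image(name): name is "scene" or "top" or "wrist"; returns (picture, depth): 384x512x3 uint8, red, green, blue; 384x512 float32, mm along the optical axis (not along the pixel's ray), 0 where there is no reading.
- arm.camera_params(name): a dict with "camera_matrix" (3x3 intrinsics, pixels), "extrinsics" (4x4, takes a point from world to camera coordinates); the wrist camera has in their place "T_tool_cam" (4x4, takes a point from camera to tool coordinates, whose origin is the TCP and whose axes are the tool frame's). Camera axes: x right, y down, z forward; pixel columns grow to the right and rows downward; lengths in mm; the calibration is good to about 2 mm. A picture is of the moment at which its call begins: read the wrist's pose just before it. camera_params takes no time and is no camera call.
- arm.job_done(): hands the job in, once; it reports no verdict.
The state is a dict: "clock": time; "joints": joint angles; "joint_vel": joint speeds; "joint_efforts": joint torques, N m; "position": TCP position; "ee_rot": TCP orientation; "contact_force": force on the tool from outside, world axes, zero at the start; "wrist_torque": the same for the moment, N m; "gripper_width": finger opening in mm.
Only numpy, scipy, OpenCV 4.12 (cv2) and the standard library are available. Lean on these libraries where they do the work, as an engineer would, in place of code of your own. Each camera call takes 0.05 s, during which the arm holds its last target.

### The job

The candlestick left out on the bench belongs in the rack lane where the other candlestick like it stands. Without picking it up, push it low down, by its heavy foot and never by the stem, so that it slides upright across the bench and into that lane until its foot comes up against the foot of the other one. Do not rock it over, leave all the other stock where it is, and take your hand away at the end.

Things in the scene. Friction and masses are not known exactly. Their poses are not given: they have to be found in the camera images.
- stick: stray candlestick alone on the bench before the rack: black steel, round, 280 mm tall, 0.45 to 0.66 kg. Foot: disc 88 mm in diameter with an upright rim 24 mm high, then sloping in to 24 mm across at 50 mm height. Origin at the centre of its underside, z up. Friction with the bench 0.5 to 0.7: it stops at once when no longer pushed, and tips if pushed above about 60 mm
- stem: everything of the stray candlestick above 50 mm, fixed to its foot: a stem 16 to 18 mm thick, a 30 mm knob at 150 mm height and a candle cup 34 mm across and 252 to 280 mm high at the top. Same origin and axes as stick (underside of the foot). Not to be pushed: lean the hand back, away from it, so that the fingertips lead
- twin: the other candlestick, the same in every way, standing at the back of one of the three lanes, its foot 3 to 12 mm short of the back beam. Origin at the centre of its underside. Pushed lightly it slides back to the beam
- rack: orange back beam 70 mm high with four steel wire dividers (8 mm thick, 52 high) making three lanes, open to the robot, floored by the bench. Origin on the bench, mid middle lane; x points into the lanes, y left along the beam. Beam face at x = 90 mm, dividers from x = -90 to 90, centred at y = -172.5, -57.5, 57.5, 172.5 mm: lanes centred at y = -115, 0, 115, each 107 wide. Fixed
- can: upright aerosol can of stove paint, 66 mm in diameter, 233 mm tall, in a lane of its own. Origin at the centre of its underside. To be left alone
- carton: tall cardboard box 70 x 70 x 240 mm standing in a lane of its own. Origin at the centre of its underside. To be left alone
- tape: roll of packing tape lying flat on the bench to the left, 98 mm in diameter, 48 mm high. Origin at the centre of its underside. To be left alone

How it is judged:
By the outcome, as a careful person would: the job done as asked, in the order asked, and still so for the second after the job is handed in, with the robot touching nothing.
It also fails if it takes over 64 s, if anything falls off the work surface, if the arm or the gripper's body presses on something with over 40 N, if the wrist force passes 120 N, or if a joint passes its speed limit or range.

## Working session

There is one attempt and no reset: what is moved stays moved. The work goes in short steps, Python scripts to look and compute and a shell command to move; the robot and the scene stay as the last step left them, time stands still between calls to the robot, and variables do not carry over. Pictures are saved under pics/ and viewed, and the job is handed in when it is done.

```bash
ls; mkdir -p pics; python3 - <<'E'
from bench import arm
import cv2,json
s=arm.read_state(); print(s); print(arm.hold_point_z)
import numpy as np
np.set_printoptions(suppress=True,precision=3)
for n in ("scene","top"):
    im,d=arm.get_image(n); cv2.imwrite(f"pics/{n}0.png",im[:,:,::-1]); np.save(f"{n}0.npy",d); print(arm.camera_params(n))
print(arm.camera_params("wrist"))
E
```

```text
pics
{'clock': 0.0, 'joints': array([ 1.37559110e+00,  3.85598556e-01,  6.59806020e-03, -4.80245366e-04,
       -1.19399051e+00, -2.58588683e-01]), 'joint_vel': array([-0.0010419 , -0.00050004, -0.00040149, -0.00047987, -0.00076209,
        0.00100768]), 'joint_efforts': array([ 3.02531262e-04, -3.92289877e+01,  1.88405067e+01,  4.18635651e+00,
       -4.48429899e-03,  1.32096710e-05]), 'position': array([273.72369346, 561.2169743 , 230.18814524]), 'ee_rot': array([ 0.37529973, -0.59923715,  0.60015272, -0.37400757]), 'contact_force': array([-0.15687837, -0.90934852, -0.52338259]), 'wrist_torque': array([-0.04483763,  0.02080924,  0.01413288]), 'gripper_width': 85.43107082904915}
18.700000000000003
{'camera_matrix': array([[352.33 ,   0.   , 260.732],
       [  0.   , 352.33 , 195.217],
       [  0.   ,   0.   ,   1.   ]]), 'extrinsics': array([[  -0.085,    0.996,    0.013,  -64.501],
       [   0.838,    0.078,   -0.54 , -523.078],
       [  -0.539,   -0.035,   -0.841, 1190.312],
       [   0.   ,    0.   ,    0.   ,    1.   ]])}
{'camera_matrix': array([[376.148,   0.   , 252.144],
       [  0.   , 376.148, 196.9  ],
       [  0.   ,   0.   ,   1.   ]]), 'extrinsics': array([[  0.094,  -0.996,  -0.003,  65.772],
       [ -0.973,  -0.091,  -0.212, 628.084],
       [  0.211,   0.023,  -0.977, 754.584],
       [  0.   ,   0.   ,   0.   ,   1.   ]])}
{'camera_matrix': array([[264.382,   0.   , 258.332],
       [  0.   , 264.382, 194.187],
       [  0.   ,   0.   ,   1.   ]]), 'T_tool_cam': array([[   1.   ,    0.   ,    0.   ,    0.029],
       [  -0.   ,   -0.273,    0.962, -142.664],
       [   0.   ,   -0.962,   -0.273,   67.667],
       [   0.   ,    0.   ,    0.   ,    1.   ]])}
```

View pics/scene0.png

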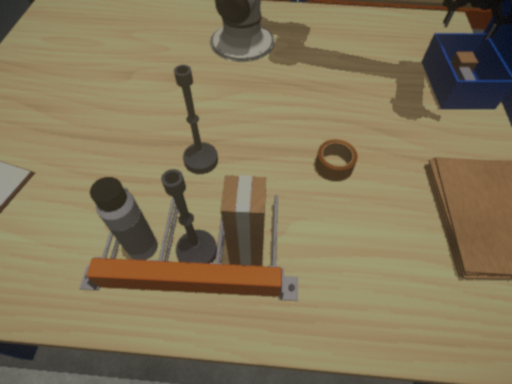

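View pics/top0.png

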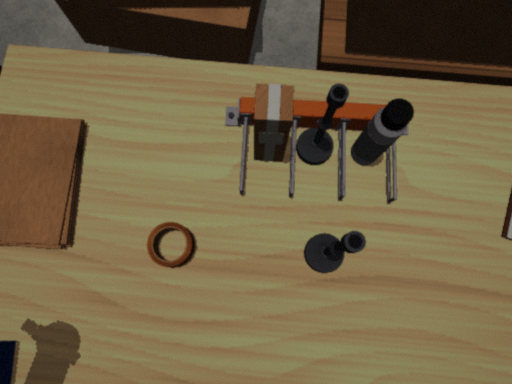

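```bash
cat > h.py <<'E'
import numpy as np,cv2
from bench import arm
np.set_printoptions(suppress=True,precision=1,linewidth=150)
def cloud(n,d):
    p=arm.camera_params(n);K=p["camera_matrix"];E=p["extrinsics"]
    v,u=np.mgrid[:384,:512]
    c=np.stack([(u-K[0,2])/K[0,0]*d,(v-K[1,2])/K[1,1]*d,d],-1)
    w=(c-E[:3,3])@E[:3,:3]
    w[d<=0]=np.nan
    return w
def ray(n,uv,z):
    p=arm.camera_params(n);K=p["camera_matrix"];E=p["extrinsics"]
    uv=np.atleast_2d(uv).astype(float)
    c=np.c_[(uv[:,0]-K[0,2])/K[0,0],(uv[:,1]-K[1,2])/K[1,1],np.ones(len(uv))]
    r=c@E[:3,:3]; o=-E[:3,:3].T@E[:3,3]
    return o+r*((z-o[2])/r[:,2])[:,None]
def circ(P):
    A=np.c_[P[:,:2],np.ones(len(P))]
    s=np.linalg.lstsq(A,(P[:,:2]**2).sum(1),rcond=None)[0]
    c=s[:2]/2; return c,np.sqrt(s[2]+c@c)
E
cat > m.py <<'E'
from h import *
for n in ("top","scene"):
    im=cv2.imread(f"pics/{n}0.png"); d=np.load(f"{n}0.npy"); w=cloud(n,d)
    print(n,"bench z",np.nanmedian(w[200:300,100:400,2]) )
    z=w[...,2]
    dark=(im.max(2)<75)
    for nm,(u,v) in (("stick",dict(top=(325,253),scene=(200,157))[n]),("twin",dict(top=(315,147),scene=(196,248))[n])):
        sub=np.zeros_like(dark); sub[v-26:v+27,u-28:u+29]=1
        m=dark&sub&(z>14)&(z<32)
        P=w[m]; print(nm,len(P),"z",np.percentile(P[:,2],[5,50,95]), "mean",P.mean(0))
        # contour by rays on z=24
        cs,_=cv2.findContours((dark&sub).astype('uint8'),cv2.RETR_EXTERNAL,cv2.CHAIN_APPROX_NONE)
        c=max(cs,key=cv2.contourArea)[:,0]
        Q=ray(n,c,24)
        c0=P.mean(0)[:2]
        for k in range(15):
            r=np.hypot(*(Q[:,:2]-c0).T); g=abs(r-44)<(12 if k<5 else 4); c0,R=circ(Q[g])
        print("  circle",c0,R,g.sum(),len(g))
E
python3 m.py
```

```text
top bench z 0.23752327313621058
stick 538 z [22.5 27.6 31.5] mean [512.9 -38.1  27.4]
  circle [516.8 -45.4] 42.89607036212677 102 145
twin 691 z [14.9 26.4 31.2] mean [768.7 -11.6  25.2]
  circle [764.9  -9. ] 43.93013434999411 89 270
scene bench z 0.2825035142724988
stick 380 z [17.  26.5 31.4] mean [537.5 -41.1  25.8]
  circle [531.2 -42.8] 44.34778989816505 66 112
twin 513 z [22.1 27.8 31.5] mean [777.7  -2.1  27.4]
  circle [773.4  -6.1] 42.88919535605144 53 133
```

```bash
python3 - <<'E'
from h import *
d=np.load("top0.npy");w=cloud("top",d);im=cv2.imread("pics/top0.png")
hsv=cv2.cvtColor(im,cv2.COLOR_BGR2HSV)
m=(hsv[...,0]<12)&(hsv[...,1]>170)&(hsv[...,2]>90)
m[:,:235]=0;m[:80]=0;m[135:]=0
P=w[m&(abs(w[...,2]-70)<8)]
print(len(P),P.min(0),P.max(0))
# beam top face near edge: per-column
for y in range(int(np.nanmin(P[:,1])),int(np.nanmax(P[:,1])),25):
    q=P[abs(P[:,1]-y)<8]
    if len(q)>5: print(y,np.percentile(q[:,0],[2,98]),np.median(q[:,2]))
for n,v0,v1 in (("top",70,270),):
    c=cv2.resize(im[v0:v1,200:440],None,fx=3,fy=3,interpolation=cv2.INTER_CUBIC)
    c=cv2.convertScaleAbs(c,alpha=1.7); cv2.imwrite("pics/topcrop.png",c)
E
```

```text
1301 [ 815.8 -158.9   63.4] [863.1 173.4  73.8]
-158 [856.8 863. ] 70.11984298225676
-133 [828.4 861. ] 69.35342844042665
-108 [826.  860.3] 69.35226951508005
-83 [825.1 860.5] 69.31817030974493
-58 [824.1 852.4] 69.44406715932989
-8 [822.4 856.5] 69.30552268807533
17 [821.3 856.2] 69.6584595045517
42 [820.3 856. ] 69.33410000318554
142 [817.2 852.1] 69.66811184752781
167 [816.3 850.1] 69.31010391937437
```

View pics/topcrop.png

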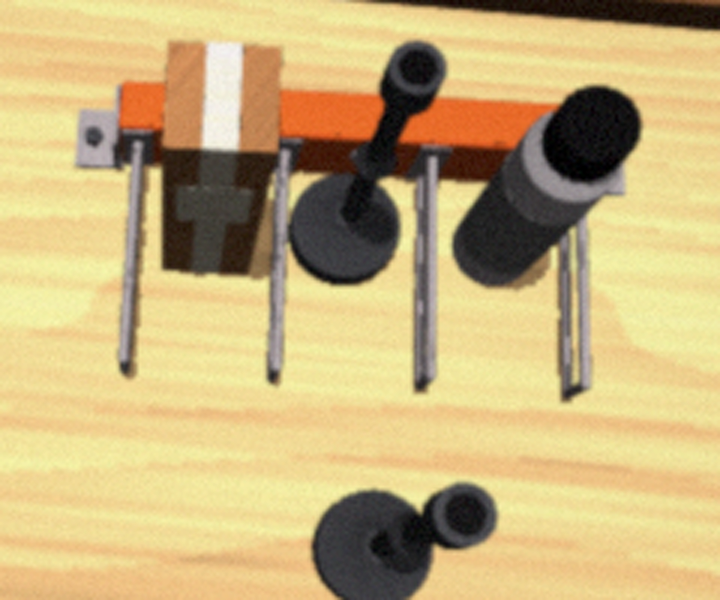

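```bash
cat > m2.py <<'E'
from h import *
import sys
from scipy.optimize import least_squares
def foot(n,im,u,v,nm,th=75):
    E=arm.camera_params(n)["extrinsics"]; o=-E[:3,:3].T@E[:3,3]
    dark=im.max(2)<th
    sub=np.zeros_like(dark); sub[v-30:v+31,u-30:u+31]=1
    cs,_=cv2.findContours((dark&sub).astype('uint8'),cv2.RETR_EXTERNAL,cv2.CHAIN_APPROX_NONE)
    c=max(cs,key=cv2.contourArea)[:,0].astype(float)
    A=ray(n,c,24)[:,:2];B=ray(n,c,0)[:,:2]
    c0=ray(n,[[u,v]],15)[0,:2]
    def res(q):
        a=np.hypot(*(A-q[:2]).T); b=np.hypot(*(B-q[:2]).T)
        # silhouette = union of the two discs' images: outside both -> min signed distance
        return np.minimum(a,b)-44-q[2]
    s=least_squares(lambda q:res(q),[*c0,0],loss="cauchy",f_scale=1.5)
    r=res(s.x); print(n,nm,"centre",s.x,"inl",(abs(r)<2).sum(),len(r),"cam",o)
    return s.x
if __name__=="__main__":
    for n in ("top","scene"):
        im=cv2.imread(f"pics/{n}0.png")
        for nm,(u,v) in (("stick",dict(top=(325,253),scene=(200,157))[n]),("twin",dict(top=(315,147),scene=(196,248))[n])):
            foot(n,im,u,v,nm)
    d=np.load("top0.npy");w=cloud("top",d)
    # dividers: top wires z~52
    z=w[...,2]; m=(z>44)&(z<58); P=w[m]; P=P[(P[:,0]>600)&(P[:,0]<800)]
    for x in range(630,790,30):
        q=P[abs(P[:,0]-x)<8]; h=np.sort(q[:,1]); 
        g=np.split(h,np.where(np.diff(h)>15)[0]+1); print(x,[(round(k.min(),1),round(k.max(),1),len(k)) for k in g])
    print("front ends",P[:,0].min())
    for y0 in (-180,-65,45,160):
        q=P[abs(P[:,1]-y0)<25]; print(y0,np.sort(q[:,0])[:4])
E
python3 m2.py
```

```text
top stick centre [517.5 -46.9  -2. ] inl 100 149 cam [445.9 105.7 870.7]
top twin centre [791.7 -10.3  19.4] inl 67 368 cam [445.9 105.7 870.7]
scene stick centre [521.8 -45.9  -5.6] inl 72 120 cam [1074.6  147.1  719.8]
scene twin centre [772.7  -9.5  -4.6] inl 69 143 cam [1074.6  147.1  719.8]
630 [(np.float64(149.1), np.float64(153.6), 3)]
660 [(np.float64(-194.4), np.float64(-187.7), 27), (np.float64(-80.7), np.float64(-73.5), 28), (np.float64(33.3), np.float64(41.2), 27), (np.float64(148.5), np.float64(156.5), 29)]
690 [(np.float64(-194.6), np.float64(-186.5), 27), (np.float64(-80.0), np.float64(-72.3), 28), (np.float64(35.5), np.float64(42.3), 23), (np.float64(149.4), np.float64(157.4), 26)]
720 [(np.float64(-194.4), np.float64(-186.6), 28), (np.float64(-78.7), np.float64(-71.1), 26), (np.float64(35.8), np.float64(43.1), 24), (np.float64(82.3), np.float64(130.5), 41), (np.float64(150.7), np.float64(158.2), 23)]
750 [(np.float64(-191.6), np.float64(-185.3), 20), (np.float64(-154.2), np.float64(-153.9), 2), (np.float64(-115.2), np.float64(-101.9), 26), (np.float64(-77.0), np.float64(-69.7), 25), (np.float64(-17.9), np.float64(-5.7), 11), (np.float64(37.5), np.float64(44.6), 22), (np.float64(152.6), np.float64(158.7), 21)]
780 [(np.float64(-191.4), np.float64(-183.7), 18), (np.float64(-102.5), np.float64(-99.5), 5), (np.float64(-75.4), np.float64(-69.8), 20), (np.float64(-25.9), np.float64(-22.7), 4), (np.float64(-6.6), np.float64(4.7), 19), (np.float64(38.0), np.float64(45.4), 23), (np.float64(153.3), np.float64(160.5), 20)]
front ends 636.2566776377239
-180 [648.  648.3 649.6 650.1]
-65 [644.4 644.5 646.1 646.2]
45 [640.3 640.8 640.8 642.2]
160 [636.3 636.6 637.  638.4]
```

```bash
python3 - <<'E'
from h import *
from scipy.spatial.transform import Rotation as R
print([a for a in dir(arm) if a[0]!='_'])
s=arm.read_state();M=R.from_quat(s["ee_rot"]).as_matrix();np.set_printoptions(precision=3,suppress=True);print(M, s["clock"])
E
python3 - <<'E'
import sys
sys.path.insert(0,'.')
from h import *
d=np.load("top0.npy");
# cup tops
for n in("top","scene"):
    w=cloud(n,np.load(f"{n}0.npy"))
    m=(w[...,2]>274)&(w[...,2]<288)
    P=w[m]
    for x0,y0 in((520,-46),(772,-10)):
        q=P[np.hypot(P[:,0]-x0,P[:,1]-y0)<35]; print(n,len(q),q.mean(0),(q.max(0)+q.min(0))/2,q.max(0)-q.min(0))
E
```

```text
['IKError', 'camera_params', 'get_image', 'hold_point_z', 'job_done', 'read_state']
[[-0.439 -0.001  0.899]
 [-0.899 -0.002 -0.439]
 [ 0.002 -1.     0.   ]] 0.1
top 379 [518.5 -46.8 280. ] [518.8 -46.8 279.1] [33.3 32.9  8. ]
top 303 [769.3 -10.6 279.5] [770.4 -10.8 278.4] [33.6 32.3  8.8]
scene 188 [523.6 -45.8 278.3] [521.6 -46.8 277.5] [34.1 33.1  6.9]
scene 343 [774.3  -9.6 278.6] [773.1 -10.1 277.6] [33.6 33.4  6.9]
```

```bash
python3 -m creep '[[[10,-40,10],[0,0,-0.12],1],[[20,-80,20],[0,0,-0.24],0.3],[[30,-120,30],[0,0,-0.36],0.3],[[40,-160,40],[0,0,-0.48],0.3],[[50,-200,50],[0,0,-0.6],0.3],[[60,-240,50],[0,0,-0.72],0.3],[[68,-280,50],[0,0,-0.84],0.3],[[76,-320,50],[0,0,-0.96],0.3],[[84,-360,50],[0,0,-1.08],0.3],[[90,-400,50],[0,0,-1.2],0.3],[[96,-440,50],[0,0,-1.32],0.3],[[100,-480,50],[0,0,-1.44],0.3]]'
cat > st.py <<'E'
from h import *
from scipy.spatial.transform import Rotation as R
s=arm.read_state();M=R.from_quat(s["ee_rot"]).as_matrix()
print("t",round(s["clock"],2),"pos",s["position"],"w",round(s["gripper_width"],1),"F",s["contact_force"]);np.set_printoptions(precision=3,suppress=True);print("joints",s["joints"]);print(M)
t,ps=np.radians(32),np.radians(7)
a=np.array([np.sin(t)*np.cos(ps),np.sin(t)*np.sin(ps),-np.cos(t)]);z=np.array([-np.cos(t)*np.cos(ps),-np.cos(t)*np.sin(ps),-np.sin(t)])
T=np.c_[np.cross(a,z),a,z]; print("to go rotvec",R.from_matrix(T@M.T).as_rotvec())
az=np.arctan2(M[1,0],M[0,0]); print("jaw az deg",np.degrees(az),"lean deg",np.degrees(np.arcsin(M[0,1])))
E
python3 st.py
```

```text
clock: 1.1
position: [373.5, 79.7, 281.3]
ee_rot: [0.116, 0.698, -0.698, -0.116]
contact_force: [1.7, -0.5, -0.3]
gripper_width: 55.3
t 1.1 pos [373.5  79.7 281.3] w 55.3 F [ 1.7 -0.5 -0.3]
joints [ 0.642 -0.088 -0.437 -0.    -1.221 -0.97 ]
[[-0.947  0.    -0.323]
 [ 0.323  0.    -0.947]
 [-0.    -1.    -0.   ]]
to go rotvec [ 0.371 -0.456 -1.09 ]
jaw az deg 161.18475351327797 lean deg 0.0076161256081620195
```

```bash
python3 -m creep '[[[5,-20,0],[0,0,-0.12],0.3],[[10,-40,0],[0,0,-0.24],0.3],[[15,-60,0],[0,0,-0.36],0.3],[[20,-80,0],[0,0,-0.48],0.3],[[25,-100,0],[0,0,-0.6],0.3],[[30,-120,0],[0,0,-0.72],0.3],[[35,-138,0],[0,0,-0.84],0.3],[[35,-138,0],[0,0,-0.96],0.3],[[35,-138,0],[0,0,-1.08],0.3],[[35,-138,0],[0,0,-1.12],0.3],[[35,-138,0],[0,0,-1.12],0.3]]'
python3 st.py
```

```text
clock: 2.02
position: [408.6, -56.5, 280.9]
ee_rot: [-0.467, -0.53, 0.531, 0.468]
contact_force: [0.2, -0.5, 0.1]
gripper_width: 55.9
t 2.02 pos [408.6 -56.5 280.9] w 55.9 F [ 0.2 -0.5  0.1]
joints [ 0.26  -0.026 -0.381 -0.    -1.217 -1.704]
[[-0.126 -0.001 -0.992]
 [ 0.992  0.    -0.126]
 [ 0.    -1.     0.001]]
to go rotvec [ 0.069 -0.555 -0.004]
jaw az deg 97.24776282693792 lean deg -0.054417506383699306
```

```bash
python3 -m creep '[[[0,0,-20],[0.015,-0.12,0],0.3],[[0,0,-50],[0.03,-0.24,0],0.3],[[0,0,-80],[0.045,-0.36,0],0.3],[[0,0,-110],[0.06,-0.48,0],0.3],[[0,0,-140],[0.069,-0.555,0],0.3],[[0,0,-170],[0.069,-0.555,0],0.3],[[0,0,-200],[0.069,-0.555,0],0.3],[[0,0,-230],[0.069,-0.555,0],0.3],[[0,0,-240],[0.069,-0.555,0],0.3],[[0,0,-240],[0.069,-0.555,0],0.3]]'
python3 st.py; python3 - <<'E'
from h import *
for n in("wrist","scene"):
    im,d=arm.get_image(n); cv2.imwrite(f"pics/{n}1.png",im[:,:,::-1])
E
```

```text
clock: 2.85
position: [374.0, -77.1, 153.6]
ee_rot: [0.564, 0.656, -0.373, -0.334]
contact_force: [0.1, -0.3, -0.7]
gripper_width: 55.6
t 2.85 pos [374.  -77.1 153.6] w 55.6 F [ 0.1 -0.3 -0.7]
joints [ 0.248 -0.174 -1.069  0.242 -0.161 -1.912]
[[-0.14   0.49  -0.86 ]
 [ 0.99   0.085 -0.113]
 [ 0.017 -0.867 -0.497]]
to go rotvec [-0.012 -0.04  -0.018]
jaw az deg 98.03995172517635 lean deg 29.366831126404733
```

View pics/wrist1.png

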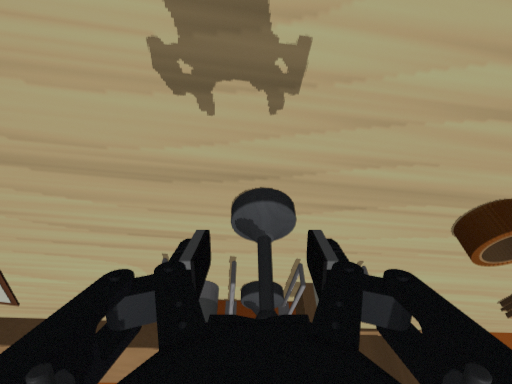

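View pics/scene1.png

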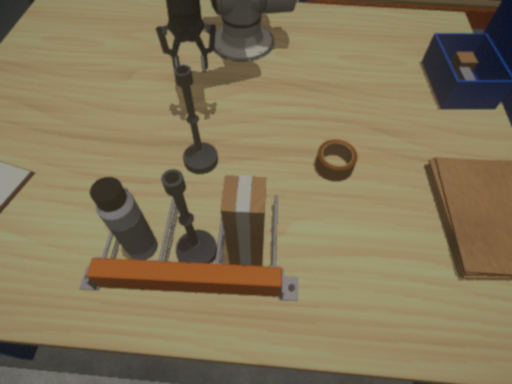

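```bash
python3 -m creep '[[[0,0,0],[0,0,0],0.3]]'
python3 st.py
```

```text
clock: 3.03
position: [374.8, -76.8, 154.0]
ee_rot: [0.564, 0.656, -0.373, -0.334]
contact_force: [0.8, -0.1, 0.6]
gripper_width: 55.6
t 3.03 pos [374.8 -76.8 154. ] w 55.6 F [ 0.8 -0.1  0.6]
joints [ 0.248 -0.173 -1.068  0.245 -0.16  -1.915]
[[-0.14   0.491 -0.86 ]
 [ 0.99   0.084 -0.112]
 [ 0.017 -0.867 -0.498]]
to go rotvec [-0.012 -0.039 -0.018]
jaw az deg 98.02555509321914 lean deg 29.39455189871513
```

```bash
python3 -m creep '[[[15,5,0],[-0.02,0.1,-0.01],0.3],[[30,10,0],[-0.03,0.18,-0.02],0.3],[[45,15,-20],[-0.03,0.18,-0.02],0.3],[[55,19,-40],[-0.03,0.18,-0.02],0.3],[[55,19,-65],[-0.03,0.18,-0.02],0.3],[[55,19,-90],[-0.03,0.18,-0.02],0.3],[[55,19,-110],[-0.03,0.18,-0.02],0.3],[[55,19,-110],[-0.03,0.18,-0.02],0.3]]'
python3 st.py
```

```text
clock: 3.7
position: [433.8, -65.9, 52.2]
ee_rot: [0.528, 0.614, -0.429, -0.399]
contact_force: [0.8, 1.0, -0.2]
gripper_width: 55.6
t 3.7 pos [433.8 -65.9  52.2] w 55.6 F [ 0.8  1.  -0.2]
joints [ 0.218  0.224 -0.866 -0.034 -0.161 -1.639]
[[-0.123  0.306 -0.944]
 [ 0.992  0.073 -0.105]
 [ 0.037 -0.949 -0.312]]
to go rotvec [-0.007 -0.243 -0.005]
jaw az deg 97.0513850292435 lean deg 17.816787648166386
```

```bash
python3 -m creep '[[[3,5,0],[-0.01,0.09,0],0],[[6,9,-15],[-0.01,0.09,0],0],[[6,9,-30],[-0.01,0.09,0],0],[[6,9,-43],[-0.01,0.09,0],0],[[6,9,-43],[-0.01,0.09,0],0]]'
python3 st.py
```

```text
clock: 4.12
position: [439.1, -56.7, 10.8]
ee_rot: [0.51, 0.594, -0.456, -0.423]
contact_force: [-0.4, 0.6, -1.0]
gripper_width: 42.0
t 4.12 pos [439.1 -56.7  10.8] w 42.0 F [-0.4  0.6 -1. ]
joints [ 0.232  0.343 -0.826 -0.063 -0.17  -1.625]
[[-0.122  0.221 -0.968]
 [ 0.992  0.063 -0.11 ]
 [ 0.037 -0.973 -0.227]]
to go rotvec [ 0.004 -0.331 -0.006]
jaw az deg 97.00204565098937 lean deg 12.779306479488042
```

```bash
python3 -m creep '[[[7,1,0],[-0.02,-0.02,0],0],[[14,2,-1],[-0.035,-0.05,0],0],[[20,2.5,-2],[-0.035,-0.08,0],0],[[20,2.5,-2],[-0.035,-0.08,0],0]]'
python3 st.py; python3 - <<'E'
from h import *
for n in("wrist","top"):
    im,d=arm.get_image(n); cv2.imwrite(f"pics/{n}2.png",im[:,:,::-1])
E
```

```text
clock: 4.45
position: [468.7, -63.7, 25.8]
ee_rot: [0.521, 0.61, -0.441, -0.402]
contact_force: [0.7, -0.0, 0.3]
gripper_width: 42.7
t 4.45 pos [468.7 -63.7  25.8] w 42.7 F [ 0.7 -0.   0.3]
joints [ 0.202  0.333 -0.784 -0.063 -0.161 -1.582]
[[-0.134  0.281 -0.95 ]
 [ 0.991  0.068 -0.119]
 [ 0.031 -0.957 -0.287]]
to go rotvec [ 0.004 -0.269 -0.016]
jaw az deg 97.69494461762152 lean deg 16.304695359633495
```

View pics/wrist2.png

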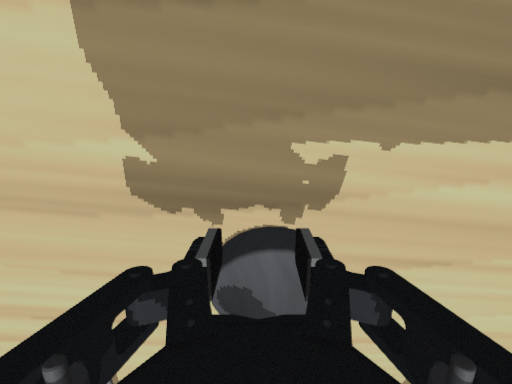

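View pics/top2.png

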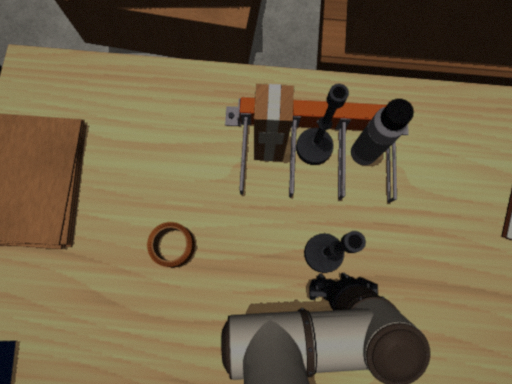

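```bash
python3 -m creep '[[[-12,4,0],[-0.015,0.04,0],0],[[-12,8.7,-8],[-0.03,0.05,0],0],[[-12,8.7,-17],[-0.03,0.05,0],0],[[-12,8.7,-17],[-0.03,0.05,0],0]]'
python3 st.py
```

```text
clock: 4.88
position: [455.8, -56.7, 10.5]
ee_rot: [0.51, 0.592, -0.466, -0.415]
contact_force: [0.2, 0.2, -0.2]
gripper_width: 42.8
t 4.88 pos [455.8 -56.7  10.5] w 42.8 F [ 0.2  0.2 -0.2]
joints [ 0.236  0.36  -0.825  0.039 -0.161 -1.71 ]
[[-0.135  0.218 -0.966]
 [ 0.991  0.046 -0.128]
 [ 0.016 -0.975 -0.222]]
to go rotvec [ 0.027 -0.334 -0.016]
jaw az deg 97.78463055797715 lean deg 12.60107946935777
```

```bash
python3 -m creep '[[[3,0.5,0],[0,0.015,0],0],[[6,1,-0.5],[0,0.015,0],0],[[9,1.5,-1],[0,0.01,0],0],[[12,2,-1],[0,0,0],0]]'
python3 st.py;  python3 - <<'E'
from h import *
im,d=arm.get_image("scene"); c=im[60:200,120:280,::-1]; cv2.imwrite("pics/s3.png",cv2.resize(cv2.convertScaleAbs(c,alpha=1.6),None,fx=4,fy=4,interpolation=cv2.INTER_CUBIC))
im,d=arm.get_image("wrist"); cv2.imwrite("pics/w3.png",im[:,:,::-1])
E
```

```text
clock: 5.22
position: [469.1, -54.8, 10.2]
ee_rot: [0.511, 0.593, -0.464, -0.414]
contact_force: [0.4, -0.4, 0.5]
gripper_width: 42.5
t 5.22 pos [469.1 -54.8  10.2] w 42.5 F [ 0.4 -0.4  0.5]
joints [ 0.233  0.374 -0.795  0.035 -0.173 -1.704]
[[-0.135  0.221 -0.966]
 [ 0.991  0.046 -0.128]
 [ 0.017 -0.974 -0.226]]
to go rotvec [ 0.026 -0.33  -0.016]
jaw az deg 97.74636444490244 lean deg 12.795651695717579
```

View pics/s3.png

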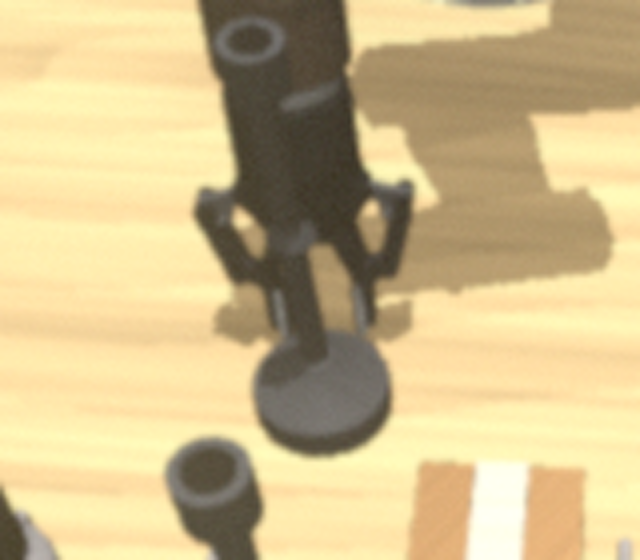

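View pics/w3.png

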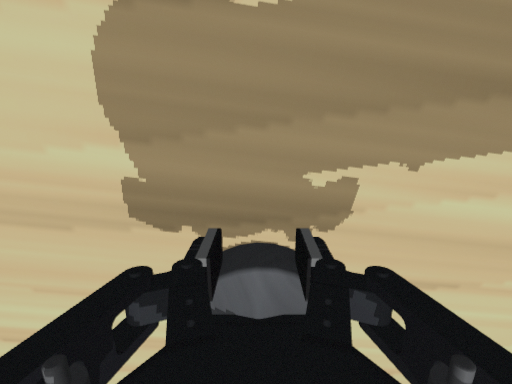

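```bash
python3 - <<'E'
from h import *
im,d=arm.get_image("scene");w=cloud("scene",d)
P=w[~np.isnan(w[...,0])]
P=P[(abs(P[:,1]+50)<50)&(P[:,2]>8)&(P[:,0]<540)&(P[:,0]>380)]
for z in range(10,300,20):
    q=P[(abs(P[:,2]-z)<10)&(np.hypot(P[:,0]-521.5,P[:,1]+46.5)>(46 if z<55 else 21))]
    if len(q): i=np.argsort(q[:,0])[-6:]; print(z,len(q),q[i[0]],q[i[-1]])
E
```

```text
10 19 [478.7 -82.5  19.1] [482.2 -77.   15.9]
30 82 [478.2 -76.1  27. ] [483.  -75.5  24.8]
50 84 [475.6 -81.3  46.3] [477.6 -81.1  44.8]
70 158 [473.6 -84.3  76.3] [476.7 -97.8  67.6]
90 104 [467.8 -36.6  85.6] [471.9 -81.2  81.9]
110 253 [465.3 -43.9 109.3] [469.9 -74.9 107.6]
130 85 [458.8 -31.5 139.3] [467.  -84.5 138.9]
150 176 [474.5 -72.7 143.8] [476.4 -48.3 147.9]
170 215 [470.6 -49.4 163.5] [472.6 -51.1 165.1]
190 142 [466.3 -47.8 180. ] [467.1 -49.8 180.6]
210 164 [460.7 -44.6 208.7] [464.5 -46.5 206.2]
230 196 [456.8 -43.5 221.4] [458.  -45.3 222.2]
250 304 [457.7 -68.6 250.2] [459.9 -57.6 250.3]
270 440 [457.7 -59.6 265.2] [459.  -65.9 263.3]
290 465 [450.9 -68.2 282.8] [451.9 -63.7 283.8]
```

```bash
python3 -m creep '[[[2,0.3,0],[0,0,0],0],[[4,0.5,0],[0,0,0],0],[[7,1.4,0],[0,0,0],0],[[11,2.6,0],[0,0,0],0],[[15,3.8,0],[0,0,0],0],[[19,5,0],[0,0,0],0],[[23,6.2,0],[0,0,0],0],[[27,7.4,0],[0,0,0],0],[[31,8.6,0],[0,0,0],0],[[35,9.8,0],[0,0,0],0],[[38,10.7,0],[0,0,0],0],[[40,11.3,0],[0,0,0],0]]'
cat > cups.py <<'E'
from h import *
for n in("top","scene"):
    im,d=arm.get_image(n);w=cloud(n,d);P=w[(w[...,2]>274)&(w[...,2]<288)&(im.max(2)<110)]
    # candidates near lane line
    for nm,lo,hi in (("stick",495,715),("twin",740,800)):
        q=P[(P[:,0]>lo)&(P[:,0]<hi)&(P[:,1]>-75)&(P[:,1]<25)]
        if len(q): print(n,nm,len(q),q.mean(0),(q.max(0)+q.min(0))/2,np.ptp(q,0))
    import sys
    if len(sys.argv)>1: cv2.imwrite(f"pics/{n}{sys.argv[1]}.png",im[:,:,::-1])
E
python3 st.py; python3 cups.py 4
```

```text
clock: 6.37
position: [508.8, -43.4, 9.7]
ee_rot: [0.51, 0.593, -0.465, -0.414]
contact_force: [-1.8, -1.0, -1.3]
gripper_width: 43.0
t 6.37 pos [508.8 -43.4   9.7] w 43.0 F [-1.8 -1.  -1.3]
joints [ 0.237  0.417 -0.701  0.03  -0.226 -1.702]
[[-0.135  0.22  -0.966]
 [ 0.991  0.046 -0.128]
 [ 0.017 -0.974 -0.224]]
to go rotvec [ 0.027 -0.332 -0.016]
jaw az deg 97.77698430341026 lean deg 12.688252216612016
top stick 360 [553.6 -35.8 280. ] [553.9 -36.2 279. ] [32.4 33.4  9.7]
top twin 297 [768.8 -10.5 279.6] [769.7 -10.7 278.7] [35.  32.2  8.8]
scene stick 204 [559.6 -35.1 278.4] [557.7 -35.3 277.5] [35.1 33.3  7. ]
scene twin 327 [774.5  -9.1 278.5] [773.5  -9.6 277.6] [32.5 32.2  7.1]
```

View pics/scene4.png

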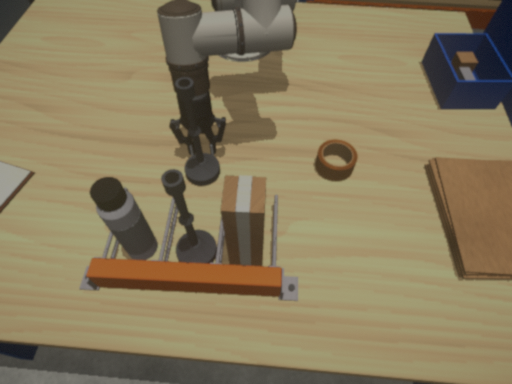

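```bash
python3 -m creep '[[[2,0.6,0],[0,0,0],0],[[6,1.8,0],[0,0,0],0],[[10,3,0],[0,0,0],0],[[14,4.2,0],[0,0,0],0],[[18,5.5,0],[0,0,0],0],[[22,6.8,0],[0,0,0],0],[[26,8,0],[0,0,0],0],[[30,9.2,0],[0,0,0],0],[[34,10.5,0],[0,0,0],0],[[38,11.8,0],[0,0,0],0],[[42,13,0],[0,0,0],0],[[44,13.5,0],[0,0,0],0]]'
python3 st.py; python3 cups.py 5
```

```text
clock: 7.47
position: [553.2, -29.8, 10.0]
ee_rot: [0.511, 0.593, -0.465, -0.414]
contact_force: [-2.3, 0.4, -1.6]
gripper_width: 42.7
t 7.47 pos [553.2 -29.8  10. ] w 42.7 F [-2.3  0.4 -1.6]
joints [ 0.243  0.464 -0.597  0.029 -0.283 -1.707]
[[-0.135  0.22  -0.966]
 [ 0.991  0.046 -0.128]
 [ 0.017 -0.974 -0.225]]
to go rotvec [ 0.026 -0.331 -0.016]
jaw az deg 97.78633371610853 lean deg 12.736345243319185
top stick 374 [590.4 -22.7 280.1] [567.  -28.9 280.7] [93.2 45.3 13.4]
top twin 295 [768.9 -10.5 279.5] [770.5 -10.7 278.5] [34.6 32.5  8.6]
scene stick 550 [557.2 -24.7 280. ] [560.4 -24.8 281. ] [115.1  98.5  14. ]
scene twin 325 [774.6  -8.9 278.6] [773.7  -9.5 277.7] [33.1 32.1  7.2]
```

```bash
sed -i 's/lo,hi in (("stick",495,715)/lo,hi in (("stick",arm.read_state()["position"][0]+20,725)/' cups.py; python3 -m creep '[[[2,0.2,0],[0,0,0],0],[[7,0.4,0],[0,0,0],0],[[12,0.6,0],[0,0,0],0],[[17,0.8,0],[0,0,0],0],[[22,1,0],[0,0,0],0],[[27,1.2,0],[0,0,0],0],[[32,1.4,0],[0,0,0],0],[[37,1.7,0],[0,0,0],0],[[42,1.9,0],[0,0,0],0],[[47,2.1,0],[0,0,0],0],[[52,2.4,0],[0,0,0],0],[[55,2.6,0],[0,0,0],0]]'
python3 st.py; python3 cups.py 6
```

```text
clock: 8.57
position: [608.3, -27.4, 9.9]
ee_rot: [0.511, 0.593, -0.465, -0.414]
contact_force: [-2.7, -0.5, 0.4]
gripper_width: 42.8
t 8.57 pos [608.3 -27.4   9.9] w 42.8 F [-2.7 -0.5  0.4]
joints [ 0.222  0.526 -0.453  0.01  -0.365 -1.668]
[[-0.135  0.22  -0.966]
 [ 0.991  0.046 -0.128]
 [ 0.017 -0.974 -0.225]]
to go rotvec [ 0.026 -0.331 -0.016]
jaw az deg 97.77242438050823 lean deg 12.736057181977246
top stick 332 [651.7 -20.  279.7] [653.1 -20.1 278.4] [34.3 32.3  8.5]
top twin 295 [768.8 -10.5 279.6] [770.3 -10.6 279. ] [34.3 32.   9.2]
scene stick 253 [657.7 -19.  278.4] [655.8 -19.3 277.6] [34.3 34.1  7. ]
scene twin 331 [774.5  -8.8 278.5] [772.6  -9.6 277.4] [34.3 31.9  6.5]
```

View pics/top6.png

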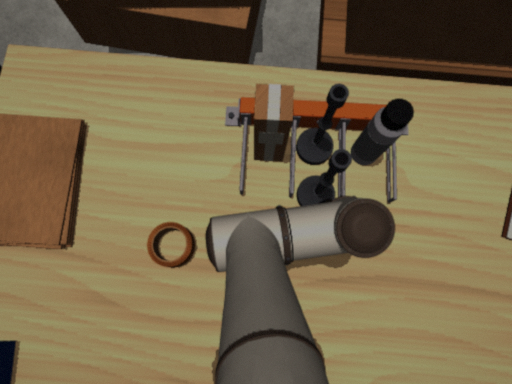

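View pics/scene6.png

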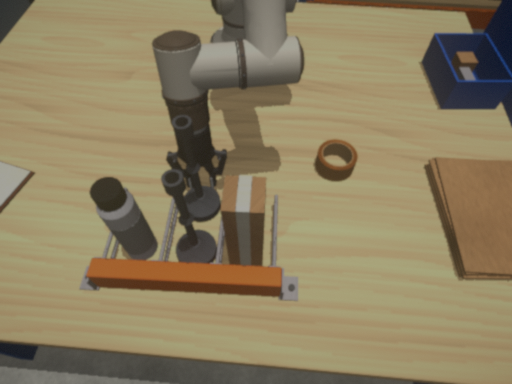

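```bash
python3 -m creep '[[[2,0.1,0],[0,0,0],0],[[5,0.2,0],[0,0,0],0],[[9,0.3,0],[0,0,0],0],[[13,0.5,0],[0,0,0],0],[[17,0.6,0],[0,0,0],0],[[20,0.8,0],[0,0,0],0],[[23,0.9,0],[0,0,0],0],[[25,1,0],[0,0,0],0],[[26,1,0],[0,0,0],0]]'
python3 st.py|head -1; python3 cups.py 7
```

```text
clock: 9.42
position: [633.5, -26.4, 9.8]
ee_rot: [0.51, 0.593, -0.465, -0.415]
contact_force: [-4.5, -0.2, 2.1]
gripper_width: 42.8
t 9.42 pos [633.5 -26.4   9.8] w 42.8 F [-4.5 -0.2  2.1]
top stick 321 [677.1 -19.1 279.8] [677.7 -19.1 278.6] [32.8 32.4  8.5]
top twin 295 [768.7 -10.5 279.5] [769.4 -10.7 278.7] [32.4 32.5  9. ]
scene stick 269 [682.4 -17.9 278.4] [681.1 -18.8 277.6] [33.2 33.6  7. ]
scene twin 333 [774.2  -9.  278.6] [772.7  -9.2 277.6] [34.8 31.4  7.1]
```

```bash
python3 -m creep '[[[1,0,0],[0,0,0],0],[[2,0.1,0],[0,0,0],0],[[3,0.1,0],[0,0,0],0]]'
python3 cups.py; python3 -m creep '[[[1,0,0],[0,0,0],0]]'; python3 cups.py
```

```text
clock: 9.77
position: [636.1, -26.4, 9.9]
ee_rot: [0.51, 0.593, -0.465, -0.415]
contact_force: [-4.2, 0.1, 1.6]
gripper_width: 42.7
top stick 320 [679.3 -18.9 279.8] [680.5 -19.3 278.5] [33.2 32.3  8.9]
top twin 290 [769.  -10.4 279.6] [770.3 -10.7 278.8] [34.1 32.1  8.4]
scene stick 265 [684.9 -17.9 278.5] [683.7 -18.6 277.7] [33.7 33.1  6.7]
scene twin 328 [774.2  -9.  278.6] [772.5  -9.6 277.6] [34.  31.9  7. ]
clock: 9.95
position: [637.1, -26.4, 9.8]
ee_rot: [0.51, 0.593, -0.465, -0.415]
contact_force: [-4.5, 0.6, 2.3]
gripper_width: 42.8
top stick 321 [680.5 -18.9 279.7] [681.1 -18.9 278.7] [33.7 32.9  9.2]
top twin 295 [768.7 -10.5 279.6] [770.1 -10.8 278.6] [32.2 32.9  9.1]
scene stick 267 [685.6 -17.9 278.4] [684.1 -18.8 277.4] [35.3 33.1  6.8]
scene twin 331 [774.2  -9.  278.6] [773.   -9.4 278. ] [33.2 31.5  7.5]
```

```bash
for i in 1 2; do python3 -m creep '[[[0.5,0,0],[0,0,0],0],[[1,0,0],[0,0,0],0]]' | grep -E "pos|force"; python3 cups.py; done
```

```text
position: [638.0, -26.4, 9.8]
contact_force: [-4.1, 0.1, 0.7]
top stick 320 [681.2 -18.9 279.6] [682.  -19.2 278.5] [32.6 32.6  8.8]
top twin 295 [768.7 -10.6 279.4] [769.8 -10.7 278.4] [32.8 32.2  8.6]
scene stick 267 [686.7 -17.9 278.3] [685.9 -18.6 277.2] [32.7 33.   6.5]
scene twin 326 [774.1  -9.2 278.6] [773.2  -9.2 278. ] [33.9 31.8  7.6]
position: [638.6, -26.4, 9.7]
contact_force: [-6.6, -0.0, 4.0]
top stick 324 [681.8 -18.9 279.7] [682.8 -19.  278.6] [33.8 32.6  9.2]
top twin 293 [768.8 -10.5 279.6] [769.4 -10.6 278.8] [32.7 32.4  7.6]
scene stick 270 [687.  -17.8 278.5] [685.3 -18.5 277.6] [35.3 33.1  6.8]
scene twin 334 [774.2  -9.  278.5] [772.9  -9.3 277.7] [33.9 32.1  7.4]
```

```bash
python3 -m creep '[[[0.5,0,0],[0,0,0],0],[[1,0,0],[0,0,0],0],[[1.5,0.1,0],[0,0,0],0]]' | grep -E "pos|force"; python3 cups.py
```

```text
position: [638.8, -26.5, 9.6]
contact_force: [-10.7, 0.9, 6.9]
top stick 322 [681.8 -19.  279.8] [683.  -18.9 278.8] [34.6 32.3  8.4]
top twin 294 [768.8 -10.4 279.5] [770.  -10.7 278.5] [32.2 32.3  8.7]
scene stick 270 [686.9 -17.9 278.4] [685.9 -18.6 277.4] [33.8 33.2  6.6]
scene twin 334 [774.4  -9.1 278.6] [772.7  -9.3 277.8] [34.5 31.1  7.4]
```

```bash
python3 - <<'E'
from h import *
im,d=arm.get_image("scene"); c=im[130:290,110:300,::-1]; cv2.imwrite("pics/s8.png",cv2.resize(cv2.convertScaleAbs(c,alpha=1.6),None,fx=4,fy=3.7,interpolation=cv2.INTER_CUBIC))
w=cloud("scene",d);P=w[~np.isnan(w[...,0])]
P=P[(P[:,0]<660)&(P[:,0]>560)&(P[:,1]>-130)&(P[:,1]<70)&(P[:,2]>8)]
for z in range(15,110,10):
    q=P[abs(P[:,2]-z)<5]
    for s,nm in((1,"L"),(-1,"R")):
        k=q[(s*(q[:,1]+26)>0)]
        if len(k): i=np.argmax(k[:,0]);j=np.argmax(s*k[:,1]); print(z,nm,k[i],k[j])
im,d=arm.get_image("wrist"); cv2.imwrite("pics/w8.png",im[:,:,::-1])
print(arm.read_state()["contact_force"],arm.read_state()["wrist_torque"])
E
```

```text
15 L [643.9   2.2  18.7] [638.2   6.1  19. ]
15 R [651.1 -51.1  17.7] [646.7 -56.6  18.8]
25 L [659.7  -3.3  29.8] [658.7  14.4  22.1]
25 R [659.3 -40.8  28. ] [647.2 -59.7  27.7]
35 L [659.7 -14.6  32.4] [637.8   7.7  35.8]
35 R [648.8 -46.9  32.2] [646.9 -59.1  31.7]
45 L [642.3  -2.6  41.2] [633.    8.4  49.6]
45 R [646.7 -52.1  45.1] [644.1 -55.1  44.8]
55 L [639.9   1.3  58.7] [632.8  23.1  59.4]
55 R [645.3 -51.4  51.3] [645.3 -51.4  51.3]
65 L [638.5  -3.3  60. ] [632.1  25.9  66.7]
65 R [643.9 -47.6  61.8] [643.9 -47.6  61.8]
75 L [639.1  -8.1  76. ] [630.2  28.6  76.1]
85 L [638.9  -3.1  80.3] [625.6  31.2  89.1]
95 L [637.1 -10.9  92. ] [624.9  33.9  95.9]
95 R [640.1 -49.5  94.8] [632.6 -57.1  98.3]
105 L [638.2 -17.4 107.4] [621.4  36.7 109.8]
105 R [640.8 -47.9 103.4] [618.2 -97.  103.3]
[-8.8  1.2  5. ] [0.2 2.5 0.3]
```

View pics/s8.png

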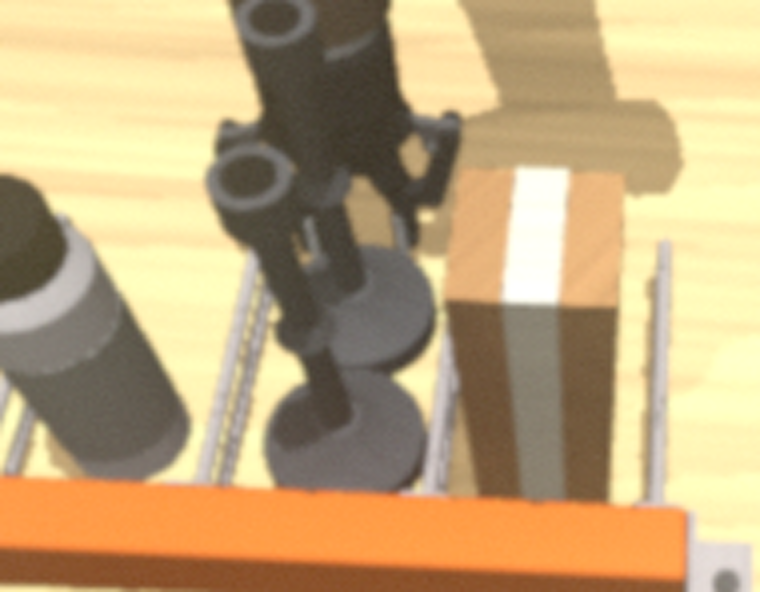

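View pics/w8.png

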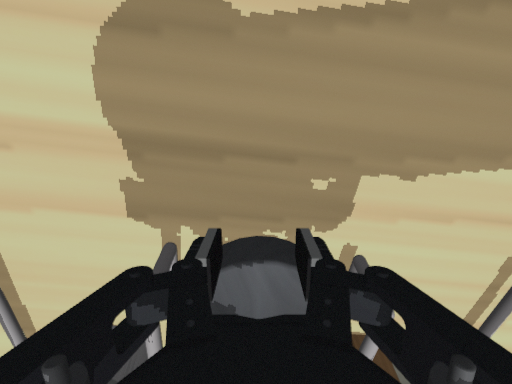

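```bash
python3 -m creep '[[[-2,-0.2,0],[0,0,0],0],[[-5,-0.5,0],[0,0,0],0],[[-10,-1,0],[0,0,0],0],[[-20,-2,0],[0,0,0],0],[[-35,-4,0],[0,0,0],0],[[-55,-6,0],[0,0,0],0],[[-75,-8,0],[0,0,0],0],[[-100,-11,10],[0,0,0],0],[[-125,-14,30],[0,0,0],0],[[-150,-16,50],[0,0.03,0],0],[[-170,-18,70],[0,0.05,0],0],[[-170,-18,90],[0,0.05,0],0]]'; python3 cups.py 9
```

```text
clock: 12.03
position: [468.3, -44.6, 100.9]
ee_rot: [0.499, 0.582, -0.477, -0.43]
contact_force: [0.7, 1.6, -1.2]
gripper_width: 42.6
top stick 323 [682.2 -19.  279.7] [683.2 -19.3 278.7] [34.1 31.6  9.1]
top twin 296 [768.8 -10.6 279.5] [769.9 -10.7 278.5] [34.6 32.4  8.6]
scene stick 266 [687.1 -17.7 278.4] [686.  -18.  277.9] [33.7 32.4  7.4]
scene twin 322 [774.5  -9.1 278.7] [773.4  -9.3 277.7] [32.6 32.2  6.8]
```

View pics/top9.png

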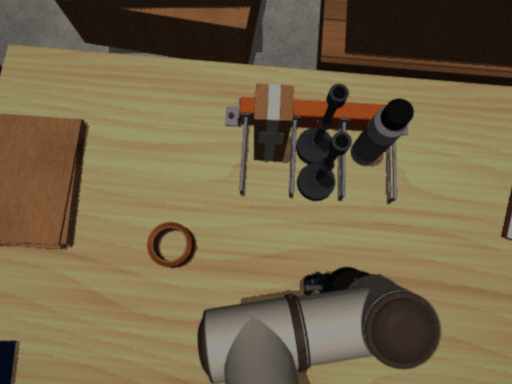

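View pics/scene9.png

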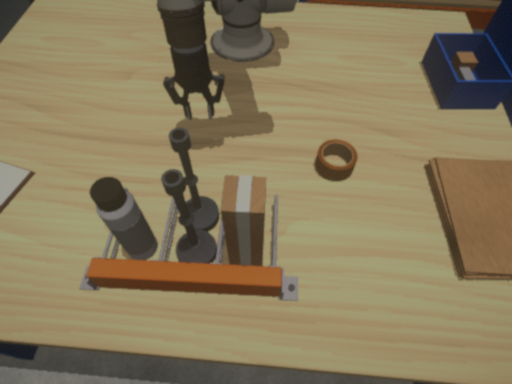

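```bash
python3 -c "
from bench import arm
print(arm.job_done()); print(arm.read_state()['clock'])"
```

```text
the job is handed in; nothing more can be done
None
the job is handed in; nothing more can be done
```

The stray candlestick now stands upright in the middle lane, its foot against the other candlestick's foot. The job was handed in at about 12 s of robot time.

I pushed it by the rim of its foot with both fingertips about 43 mm apart and roughly 10 mm above the bench. I then drew the hand straight back, about 215 mm clear of the candlestick.

**Last checks:**
- **Contact:** the two candlesticks' centres are 87.0 mm apart in the top camera and 87.8 mm in the scene camera. Feet touching would be 88 mm, and calibration is good to about 2 mm.
- **Force:** the push rose from about 4 N to about 10 N at the end, which fits the two feet meeting. The most the wrist reported was about 11 N in x, with 7 N upward.
- **Other stock:** the twin did not move measurably. The can, carton and tape look unmoved in the final pictures.
- **Lane:** the candlestick stands within about 1 mm of the lane's centre line.

**What differed from plan:**
- **Hand lean:** I wanted about 32° back from the stem. A wrist joint limit held it to about 13°, and that limit twice pulled the hand off its commanded position before contact. Depth readings just before contact put the gripper body about 30 mm behind the knob.
- **Camera offset:** the two cameras disagreed by 3 to 5 mm on absolute x throughout, so I used the distances between the candlesticks within each view for the final contact.

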